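# Book out the kit and rebuild the sampler spindle stack

### The job

Book out the service kit first: pick up the pocket code reader, hold it steady for about a second with its window some 10 cm squarely in front of the bar-code label on the kit case and pointing at the label's middle, and lay it back on its rubber mat, at any time before you finish. After the scan, build up the stack on the drive unit's spindle: the bearing down on the collar, then every spacer there is, then the washer, and last the retainer, each lying flat on the one below. Leave the other things on the bench where they are.

Things in the scene. Friction and masses are not known exactly. Their poses are not given: they have to be found in the camera images.
- seat (a point): drive unit, fixed to the bench: dark blue block 78 x 68 x 24 mm, long side along its x, with a steel collar 38 mm across and 6 mm high on it, out of which a vertical steel spindle 16 mm in diameter rises. This point is the centre of the collar's top, where the first part rests, 30 mm above the bench, on the spindle's axis; z up. The spindle ends 60 mm above this point; its last 7 mm taper to 8 mm across.
- bearing_mid (a point): bearing: the widest ring, 54 mm outside, 12 mm high, bore 20 mm, steel with a dark shield ring on its faces, lying flat on the bench. This point is its centre, on the axis of the bore halfway up; z is along the bore. It is the same both ways up.
- spacer0_mid (a point): spacer: the smallest ring, plain aluminium, 34 mm outside, 7 mm high, bore 20 mm, lying flat on the bench. There are two to four alike; any that are absent read None. This point is its centre, on the axis of the bore halfway up; z is along the bore. It is the same both ways up.
- spacer1_mid (a point): spacer: the smallest ring, plain aluminium, 34 mm outside, 7 mm high, bore 20 mm, lying flat on the bench. There are two to four alike; any that are absent read None. This point is its centre, on the axis of the bore halfway up; z is along the bore. It is the same both ways up.
- spacer2_mid (a point): spacer: the smallest ring, plain aluminium, 34 mm outside, 7 mm high, bore 20 mm, lying flat on the bench. There are two to four alike; any that are absent read None. This point is its centre, on the axis of the bore halfway up; z is along the bore. It is the same both ways up.
- spacer3_mid (a point): spacer: the smallest ring, plain aluminium, 34 mm outside, 7 mm high, bore 20 mm, lying flat on the bench. There are two to four alike; any that are absent read None. This point is its centre, on the axis of the bore halfway up; z is along the bore. It is the same both ways up.
- washer_mid (a point): washer: thin steel ring 46 mm outside, 5 mm high, bore 20 mm, lying flat on the bench. This point is its centre, on the axis of the bore halfway up; z is along the bore. It is the same both ways up.
- retainer_mid (a point): retainer: dark steel clamp collar 40 mm outside, 12 mm high, bore 20 mm, with a slot on one side and a small brass screw spot, lying flat on the bench. This point is its centre, on the axis of the bore halfway up; z is along the bore. It is the same both ways up.
- reader: pocket code reader: grey slab 120 x 36 x 28 mm (x, y, z) with a dark head at its +x end, window in that end face, about 0.13 kg, lying flat on the rubber mat. Origin: centre of its underside. It reads along its own +x; no button needs pressing.
- reader_mid (a point): centre of the code reader's body, 14 mm above its underside; x towards the window
- reader_window (a point): centre of the reader's window, on its +x end face, 60 mm from reader_mid
- reader_spot (a point): the spot the reader looks at: 100 mm straight ahead of its window, 160 mm from reader_mid
- mat: the reader's black rubber mat, fixed, 200 x 120 x 4 mm, long side along its x; origin: centre of its underside, on the bench
- label (a point): centre of the white bar-code label (80 mm wide, 50 mm high) on the upright front face of the parts-kit case, the side that faces the robot, 70 mm above the bench; a plain white flap of it, as wide, folds over the top edge. The case is fixed, 80 x 160 x 120 mm. x points into the case, square to the label; y along the label; z up.
- vialrack: white vial rack 60 x 130 x 30 mm filled with small capped vials (46 mm tall in all); a bystander, loose. Origin: centre of its underside
- beaker: glass beaker, 60 mm across the rim, 70 mm tall; a bystander, loose. Origin: centre of its underside
- tub: small amber glass jar with a white cap, 24 mm across, 28 mm tall, standing among the parts; a bystander, loose. Origin: centre of its underside
- spanner: steel spanner 150 mm long, lying flat, 8 mm thick; a bystander, loose. Origin: centre of its underside
- washbottle: white plastic bottle, 60 mm across, 140 mm tall; a bystander, loose. Origin: centre of its underside
- mouse: black computer mouse 100 x 60 x 30 mm; a bystander, loose. Origin: centre of its underside
There are look-alikes about, which are no part of the job. Several things look just like the reader: the one meant starts farthest to the robot's right. Of the things that look like the part that bears washer_mid, take the one that is farthest to the robot's left at the start.

How it is judged:
On the way, in this order (a step that is already met when the one before it is completed fails the run):
1. the reader is held steady, pointing at the label from about 10 cm (5 to 15 cm) (x of reader_spot in the frame of label between -0.05 and 0.05 m and y of reader_spot in the frame of label between -0.033 and 0.033 m and z of reader_spot in the frame of label between -0.022 and 0.022 m and angle between the x axis of reader_mid and the x axis of label, either way round below 0.3 rad and x of reader_window in the frame of label below -0.03 m and linear speed of reader below 0.03 m/s), for 0.5 s.
2. the bearing lies flat on the collar of the spindle (horizontal distance between bearing_mid and seat below 0.005 m and z of bearing_mid in the frame of seat between 0.0035 and 0.0085 m and angle between the z axis of bearing_mid and the z axis of seat, either way round below 0.12 rad), for 0.2 s.
3. all spacers present are on the spindle, above the bearing (all of step 2 and horizontal distance between each of spacer0_mid, spacer1_mid, spacer2_mid, spacer3_mid and seat below 0.005 m and z of spacer0_mid in the frame of seat between 0.0135 and 0.039 m and angle between the z axis of each of spacer0_mid, spacer1_mid, spacer2_mid, spacer3_mid and the z axis of seat, either way round below 0.12 rad and z of spacer1_mid in the frame of seat between 0.0135 and 0.039 m and z of spacer2_mid in the frame of seat between 0.0135 and 0.039 m and z of spacer3_mid in the frame of seat between 0.0135 and 0.039 m), for 0.2 s.
4. the washer lies on the spacers (all of step 3 and horizontal distance between washer_mid and seat below 0.005 m and z of washer_mid in the frame of seat between 0.026 and 0.045 m and angle between the z axis of washer_mid and the z axis of seat, either way round below 0.12 rad and (distance between washer_mid and spacer0_mid below 0.0095 m or distance between washer_mid and spacer1_mid below 0.0095 m or distance between washer_mid and spacer2_mid below 0.0095 m or distance between washer_mid and spacer3_mid below 0.0095 m)), for 0.2 s.
5. the retainer lies on the washer (all of step 4 and horizontal distance between retainer_mid and seat below 0.005 m and z of retainer_mid in the frame of seat between 0.034 and 0.054 m and angle between the z axis of retainer_mid and the z axis of seat, either way round below 0.12 rad and distance between retainer_mid and washer_mid below 0.012 m), for 0.2 s.
At the end, for the whole second after the job is handed in: From the collar up: bearing, all spacers present, washer, retainer on the spindle, each within 5 mm of its axis, level within 0.12 rad, touching the next (gaps under 3 mm); the reader lies on its mat (centre within 70 mm along, 50 mm across of the mat's centre); all at rest (all of step 5 and x of reader_mid in the frame of mat between -0.07 and 0.07 m and y of reader_mid in the frame of mat between -0.05 and 0.05 m and z of reader_mid in the frame of mat below 0.028 m and linear speed of each of bearing, spacer0, spacer1, spacer2, spacer3, washer, retainer, reader below 0.02 m/s).
It fails at once if a bystander is pushed more than 4 cm away or knocked over (distance of any of vialrack, beaker, tub, spanner, washbottle, mouse from where it was at the start of the episode above 0.04 m or angle between any of vialrack, beaker, tub, washbottle, mouse's own z axis and vertical above 0.6 rad).
Of spacer0, spacer1, spacer2, spacer3 only 2 to 4 are there at a start; the rules pass over those that are not, and their reading is None.
At some moment in a run one of bearing, spacer0, spacer1, spacer2, spacer3, washer, retainer may be knocked a few centimetres aside while the robot is not near it.
Once in a run the grip may slacken for a moment while it holds something.
It also fails if it takes over 210 s, if anything falls off the work surface, if the arm or the gripper's body presses on something with over 40 N, if the wrist force passes 120 N, or if a joint passes its speed limit or range.

### The arm

A 6-joint arm with a two-finger parallel gripper is mounted at the origin on the work surface. World frame = base frame: x ahead of the robot, y to its left, z up, the work surface at z = 0. Lengths are in m, angles in rad, forces in N, time in s.
With the tool pointing down it reaches from about 0.25 to 0.85 m from the base axis. Payload 12.5 kg.
Tool frame: the origin (TCP) lies at the very end of the fingers, on their centre line; the grasp point (between the pads) lies 19 mm behind it (bot.tcp_to_grasp is the distance from the TCP to the grasp point, in m); z points along the fingers, y is the line along which they close (so a half turn about z gives the same grasp; the last joint's range is limited). The gripper opens to 93 mm and grips with 3 to 60 N. Pads are 15 mm wide; open, the fingers measure 128 mm over their backs; the gripper's body (75 mm by 188 mm) begins 65 mm behind the grasp point.
Start: joints at [-0.085, 0.351, 1.652, -0, 1.139, -0.085], TCP at [0.55, 0, 0.219] pointing down, gripper open.
Joint ranges: [-2.75, 2.75], [-0.79, 2.1], [0.01, 2.65], [-1.57, 4.71], [0.07, 3.14], [-2.87, 2.87]. Speed limits (rad/s): [2.22, 2.22, 2.79, 3.14, 3.14, 3.14].

### API

Orientations are given as [roll, pitch, yaw] about the fixed x, y, z axes, in that order (R = Rz(yaw) Ry(pitch) Rx(roll)).
In Python, from workcell import bot, capture, camera_info gives the robot as it stands.
- The arm moves only by the tool apply_moves, never from a script. Its argument "moves" is a list of rows, each a list of 5 numbers: the shift along the world's x, y, z in mm, then the turn about the world's z in rad, then the finger opening in mm, from 0 to 93. A call has exactly 8 rows; each row shifts and turns the commanded pose from where the row before left it; what a row does not reach is not made up. A row lasts 1/10 s, in which the tool goes at most 50 mm and 8.59 degrees, less where a joint would pass 70% of its speed; a pose out of reach is approached as far as the arm can. A call with a gripper value outside its range is refused whole. The fingers move at their own pace and stop on an object; the grip force is fixed at half the most. Time passes only in rows, so rows that do not move let the fingers close, or fill a call up. It gives the time, the measured TCP pose, the force, the opening and the grip force at its end, in the units of the state.
- bot.state(): the state, without advancing time (a new reading comes with each control period).
- capture(name): name is "scene" or "side" or "wrist"; returns the picture (480x640x3 uint8, blue, green, red); there is no depth.
- camera_info(name): a dict with "intrinsics" (3x3 intrinsics, pixels), "k1" (the pictures are not rectified: a ray, as slopes to the right and down, at radius r is drawn at 1 + k1 r^2 times it, then the intrinsics apply), "origin" and "orientation" of the camera in the world. Camera axes: x right, y down, z forward; pixel columns grow to the right and rows downward; lengths in m; the calibration is good to about 2 mm. A picture is of the moment at which its call begins: read the wrist's pose just before it. camera_info takes no time and is no camera call; for the wrist camera it gives the pose at the moment of the call.
- bot.close_job(): hands the job in; it is judged then, once.
The state is a dict: "t": time; "joint_pos": joint angles; "qd": joint speeds; "joint_torque": joint torques, N m; "tool_pos": TCP position; "ee_rot": TCP orientation; "ft_force": force on the tool from outside, world axes, zero at the start; "torque": the same for the moment, N m; "finger_gap": opening from 0.0 (shut) to 1.0 (fully open); "grip_force": force on a finger pad.
Only numpy, scipy, OpenCV 4.12 (cv2) and the standard library are available. Lean on these libraries where they do the work, as an engineer would, in place of code of your own. Each camera call takes 0.05 s, during which the arm holds its last target. There are 200 camera calls.

## Working session

There is one attempt and no reset: what is moved stays moved. The work goes in short steps, Python scripts to look and compute and a tool call to move; the robot and the scene stay as the last step left them, time stands still between calls to the robot, and variables do not carry over. Pictures are saved under pics/ and viewed, at most 14 in all, crops included, and the job is handed in when it is done.

Besides the shell and the picture viewer there is one more tool, called after "Emit:" as a command line: name --pt "numbers of a row" for each row, then --argument value for the rest. apply_moves: Moves the arm, as the interface text tells. Its arguments: {"type":"object","properties":{"moves":{"type":"array"}},"required":["moves"]}

```bash
ls; mkdir -p pics
cat > h.py <<'E'
import numpy as np, cv2
from scipy.spatial.transform import Rotation as R
from workcell import bot, capture, camera_info
def rot(o):
    o=np.array(o,float)
    return o if o.shape==(3,3) else R.from_euler('xyz',o).as_matrix()
def snap(name,fn=None):
    ci=camera_info(name); im=capture(name)
    if fn: cv2.imwrite('pics/'+fn,im)
    return im,ci
def world(ci,px,z):
    K=np.array(ci['intrinsics']); d=np.array([ci['k1'],0,0,0,0.])
    p=cv2.undistortPoints(np.array(px,float).reshape(-1,1,2),K,d).reshape(-1,2)
    r=np.c_[p,np.ones(len(p))]@rot(ci['orientation']).T; o=np.array(ci['origin'])
    return o+r*((np.broadcast_to(z,len(p))-o[2])/r[:,2])[:,None]
def pix(ci,P):
    K=np.array(ci['intrinsics']); M=rot(ci['orientation'])
    q=(np.array(P,float).reshape(-1,3)-ci['origin'])@M
    return cv2.projectPoints(q,np.zeros(3),np.zeros(3),K,np.array([ci['k1'],0,0,0,0.]))[0].reshape(-1,2)
E
python3 - <<'E'
from h import *
for n in('scene','side','wrist'):
    im,ci=snap(n,n+'0.png'); print(n,ci)
s=bot.state();print(s); print(bot.tcp_to_grasp)
E
```

```text
pics
scene {'intrinsics': array([[607.02745388,   0.        , 319.02574204],
       [  0.        , 607.02745388, 251.11663964],
       [  0.        ,   0.        ,   1.        ]]), 'k1': -0.0779435695177501, 'origin': array([ 1.18018109, -0.56834171,  1.54882187]), 'orientation': array([-2.59332947, -0.00672129,  0.91355197])}
side {'intrinsics': array([[545.13316016,   0.        , 319.86441958],
       [  0.        , 545.13316016, 236.27013697],
       [  0.        ,   0.        ,   1.        ]]), 'k1': 0.037548148542300486, 'origin': array([ 0.12911007, -1.00066475,  0.75566621]), 'orientation': array([-2.14610034, -0.01448173, -0.32618812])}
wrist {'intrinsics': array([[361.55709076,   0.        , 319.1217284 ],
       [  0.        , 361.55709076, 240.44243213],
       [  0.        ,   0.        ,   1.        ]]), 'k1': -0.040492452326779775, 'origin': array([0.55021828, 0.06974409, 0.38451888]), 'orientation': array([ 2.88385301e+00,  1.39447273e-03, -4.68355929e-04])}
{'t': 0.15, 'joint_pos': array([-8.45954571e-02,  3.51080987e-01,  1.65224184e+00, -1.86869035e-05,
        1.13908728e+00, -8.45924803e-02]), 'qd': array([ 0.00132123, -0.00131205, -0.00238676, -0.00075315,  0.00017884,
       -0.00111396]), 'joint_torque': array([ 9.91285888e-04, -4.97462654e+01, -2.85344088e+01,  6.99646957e-02,
        2.45898723e-02, -7.18797719e-05]), 'tool_pos': array([5.49754412e-01, 4.41716072e-05, 2.18255739e-01]), 'ee_rot': array([-3.14077669e+00, -5.21623541e-05,  1.57080115e+00]), 'ft_force': array([ 0.23449072, -0.36988209, -0.07282247]), 'torque': array([0.05162766, 0.00626511, 0.02140244]), 'grip_force': 0.0, 'finger_gap': 0.9992877805637363}
0.0188
```

View pics/scene0.png

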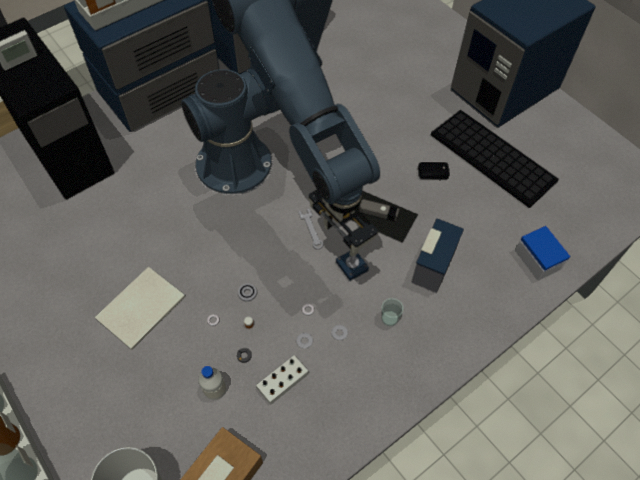

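View pics/side0.png

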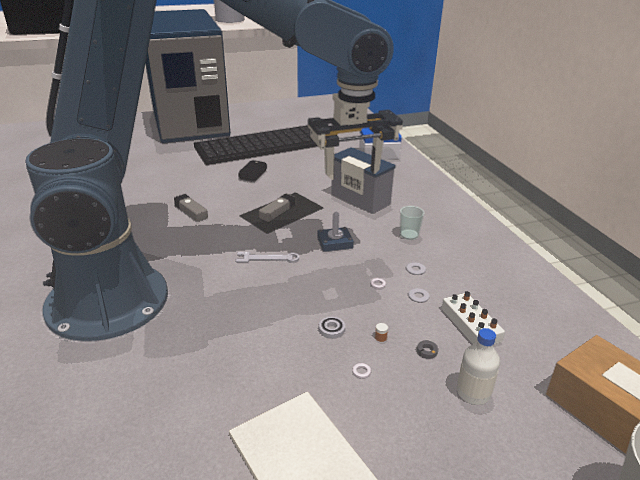

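Run:
```python
from h import *
cs=camera_info('side');cc=camera_info('scene')
S=dict(reader=(275,208,.02),reader2=(190,206,.02),spA=(378,283,.007),spB=(362,370,.007),wA=(416,268,.005),wB=(419,295,.005),bear=(332,326,.012),ret=(427,349,.012),tub=(381,325,.028),spindletop=(336,213,.09),label=(352,177,.07))
for k,(u,v,z) in S.items(): print(k,world(cs,[(u,v)],z)[0].round(3))
print()
S=dict(spA=(308,309,.007),spB=(213,320,.007),wA=(340,332,.005),wB=(305,341,.005),bear=(247,292,.012),ret=(244,355,.012),tub=(249,320,.028),mat4=(417,213,.004),mat3=(404,240,.004))
for k,(u,v,z) in S.items(): print(k,world(cc,[(u,v)],z)[0].round(3))
M=world(cs,[(240,211),(283,194),(324,206),(281,230)],.004);print('mat',M.round(3))
# rectified top-down montage of side + scene
im=cv2.imread('pics/side0.png'); 
cv2.imwrite('pics/c1.png',cv2.resize(im[140:400,160:520],None,fx=2.2,fy=2.2,interpolation=cv2.INTER_CUBIC))
```

```text
reader [0.432 0.239 0.02 ]
reader2 [0.218 0.317 0.02 ]
spA [ 0.572 -0.131  0.007]
spB [ 0.439 -0.36   0.007]
wA [ 0.681 -0.103  0.005]
wB [ 0.641 -0.195  0.005]
bear [ 0.424 -0.237  0.012]
ret [ 0.575 -0.353  0.012]
tub [ 0.511 -0.28   0.028]
spindletop [0.537 0.055 0.09 ]
label [0.66  0.258 0.07 ]

spA [ 0.573 -0.126  0.007]
spB [ 0.44  -0.357  0.007]
wA [ 0.682 -0.098  0.005]
wB [ 0.645 -0.191  0.005]
bear [ 0.427 -0.233  0.012]
ret [ 0.58  -0.347  0.012]
tub [ 0.51  -0.281  0.028]
mat4 [0.515 0.343 0.004]
mat3 [0.565 0.244 0.004]
mat [[0.344 0.278 0.004]
 [0.481 0.337 0.004]
 [0.571 0.237 0.004]
 [0.425 0.152 0.004]]
```

View pics/c1.png

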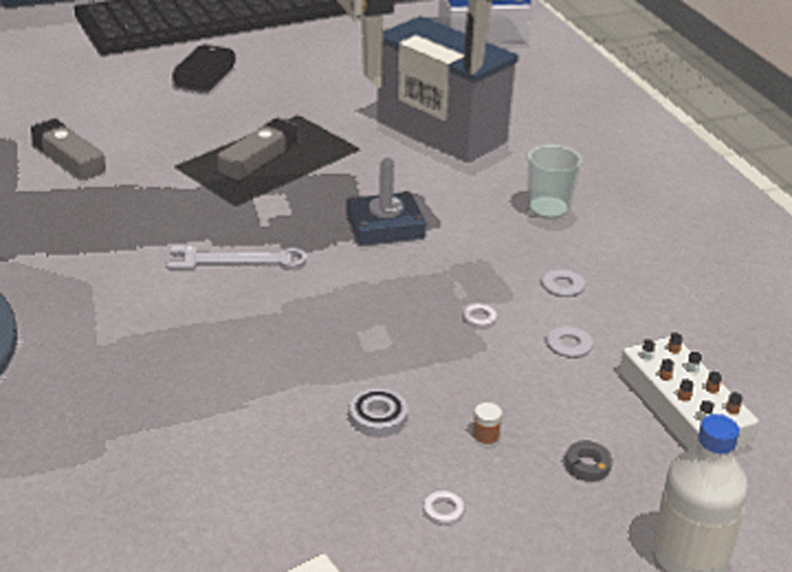

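View pics/wrist0.png

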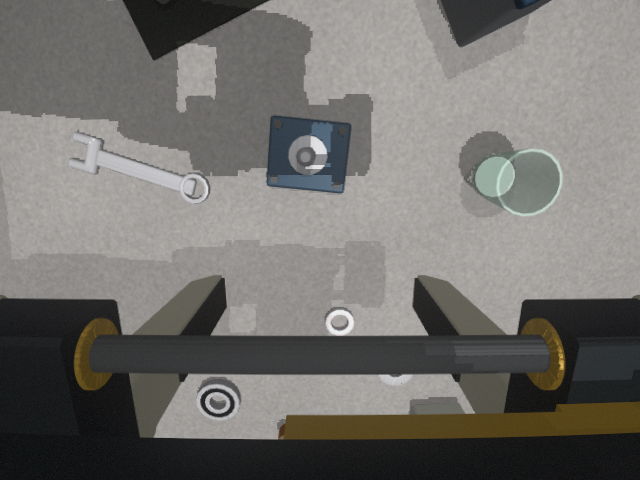

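Side view: the readers are at (275,208) on the mat and (190,206), and I take the one on the mat (y=0.24, farther right). The washers are at (416,268) and (419,295), and I take (416,268), which is farther left. The two spacers are at (378,283) and (362,370), the bearing at (332,326), the retainer at (427,349) and the label at about (352,182). The wrist view shows the drive unit at (308,155). The crop confirms these choices. Next I move toward the reader.

Emit:
apply_moves --pt "-21 25 10 -0.13 93" --pt "-21 25 10 -0.13 93" --pt "-21 25 10 -0.13 93" --pt "-21 25 10 -0.13 93" --pt "-21 25 10 -0.13 93" --pt "-21 25 10 -0.13 93" --pt "-21 25 10 -0.13 93" --pt "0 0 0 -0.13 93"

```text
t: 0.95
tool_pos: [0.4015, 0.1771, 0.2898]
ee_rot: [-3.141, -0.002, 0.528]
ft_force: [0.9, 0.2, -0.3]
finger_gap: 1.004
grip_force: 0.0
```

Run:
```python
from h import *
im,ci=snap('wrist','w1.png'); print(ci['origin'],ci['orientation']); s=bot.state();print(s['tool_pos'],s['ee_rot'])
np.save('w1.npy',np.r_[ci['origin'],ci['orientation']])
```

```text
[0.46200113 0.21189847 0.45628755] [ 2.88610823e+00 -1.22216122e-03 -1.04319430e+00]
[0.40219994 0.1761369  0.28926988] [ 3.14147447e+00 -1.17369420e-03  5.20141600e-01]
```

View pics/w1.png

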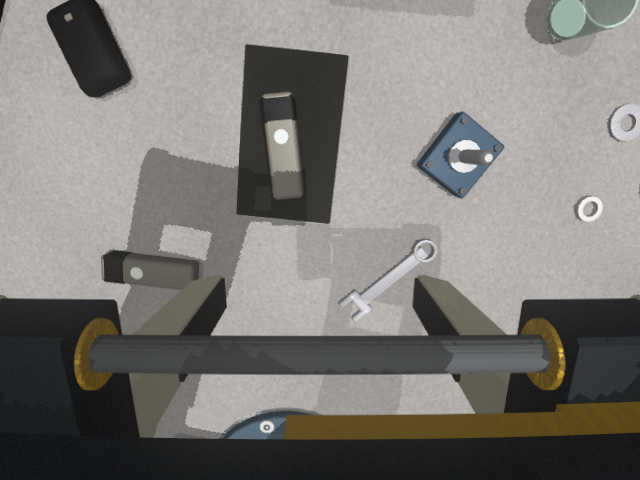

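Wrist view 1 shows the reader on its mat at (282,147), dark head at the top, with the mat's corners at (246,45), (348,55), (330,222) and (237,213). The decoy reader is at (150,270) and the drive unit at (460,155).

Run:
```python
from h import *
ci=camera_info('wrist')
h=world(ci,[(262,95),(293,93)],.032); t=world(ci,[(273,198),(302,196)],.032)
print(h.round(4),t.round(4)); a=h.mean(0);b=t.mean(0); d=a-b; print('mid',(a+b)/2,'len',np.hypot(*d[:2]),'yaw',np.arctan2(d[1],d[0]))
m=world(ci,[(246,45),(348,55),(330,222),(237,213)],.004); print('mat',m.round(3),m.mean(0).round(4)); e=m[0]-m[3]+m[1]-m[2];print(np.arctan2(e[1],e[0]))
print(world(ci,[(467,156)],.03),world(ci,[(488,157)],.09))
# case top corners from side crop
cs=camera_info('side'); c=np.array([(383,37),(430,20),(516,58),(465,77)])/2.2+(160,140)
w=world(cs,c,.12);print('case',w.round(3))
cc=camera_info('scene'); print('flap',world(cc,[(426,229),(440,231),(436,254),(421,251)],.12).round(3), 'top',world(cc,[(432,220),(463,225),(444,276),(415,264)],.12).round(3))
im=cv2.imread('pics/scene0.png'); cv2.imwrite('pics/c2.png',cv2.resize(im[205:305,390:490],None,fx=6,fy=6,interpolation=cv2.INTER_CUBIC))
```

```text
[[0.4798 0.292  0.032 ]
 [0.4985 0.2633 0.032 ]] [[0.385  0.2277 0.032 ]
 [0.404  0.1992 0.032 ]]
mid [0.44183435 0.24553592 0.032     ] len 0.11442408521715577 yaw 0.5959321415765152
mat [[0.52  0.339 0.004]
 [0.569 0.232 0.004]
 [0.389 0.151 0.004]
 [0.34  0.26  0.004]] [0.4544 0.2454 0.004 ]
0.41832401793620555
[[0.5393267  0.05623402 0.03      ]] [[0.53848612 0.05906501 0.09      ]]
case [[0.619 0.296 0.12 ]
 [0.695 0.327 0.12 ]
 [0.753 0.191 0.12 ]
 [0.673 0.162 0.12 ]]
flap [[0.621 0.258 0.12 ]
 [0.65  0.285 0.12 ]
 [0.699 0.223 0.12 ]
 [0.666 0.197 0.12 ]] top [[0.609 0.293 0.12 ]
 [0.676 0.352 0.12 ]
 [0.763 0.193 0.12 ]
 [0.687 0.155 0.12 ]]
```

View pics/c2.png

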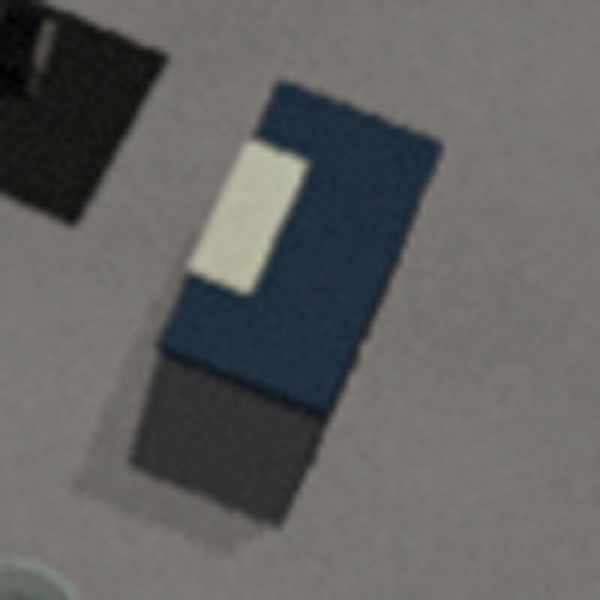

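The scene crop shows the case top with corners at crop pixels (280,82), (442,147), (328,415) and (162,350). The flap's front edge runs from (252,140) to (190,270).

Emit:
apply_moves --pt "20 35 -30 0.04 93" --pt "20 35 -30 0.036 93" --pt "0 0 -45 0 93" --pt "0 0 -45 0 93" --pt "0 0 -45 0 93" --pt "0 0 -45 0 93" --pt "0 0 -20 0 93" --pt "0 0 -15 0 93"

```text
t: 1.8
tool_pos: [0.442, 0.2438, 0.0116]
ee_rot: [-3.141, 0.003, 0.609]
ft_force: [1.0, 0.1, -0.1]
finger_gap: 0.999
grip_force: 0.0
```

Run:
```python
from h import *
cc=camera_info('scene'); f=lambda p: world(cc,np.array(p)/6.+(390,205),.12)
t=f([(280,82),(442,147),(328,415),(162,350)]); fl=f([(252,140),(190,270)])
print(t.round(4),fl.round(4)); e=t[0]-t[3]+t[1]-t[2]; print('len',np.linalg.norm(t[0]-t[3]),np.linalg.norm(t[1]-t[0]))
g=fl[0]-fl[1]
print('yaw', np.arctan2(e[1],e[0])-np.pi/2,np.arctan2(g[1],g[0])-np.pi/2,'flap mid',fl.mean(0),'front mid',(t[0]+t[3])/2)
s=bot.state();print(s['tool_pos'],s['ee_rot'],s['ft_force'])
```

```text
[[0.6138 0.3066 0.12  ]
 [0.6878 0.3423 0.12  ]
 [0.76   0.198  0.12  ]
 [0.6889 0.1612 0.12  ]] [[0.6299 0.273  0.12  ]
 [0.6652 0.2005 0.12  ]]
len 0.163712613359929 0.0821367790015612
yaw 0.47050868109679334 0.45238012815436157 flap mid [0.64756272 0.23675483 0.12      ] front mid [0.65136847 0.23390525 0.12      ]
[0.44199728 0.24383795 0.01161591] [-3.14102629e+00  3.09176141e-03  6.09119233e-01] [ 0.96145158  0.10514722 -0.10080701]
```

Emit:
apply_moves --pt "0 2 -4 0 93" --pt "0 0 0 0 20" --pt "0 0 0 0 20" --pt "0 0 0 0 20" --pt "0 0 0 0 20" --pt "0 0 0 0 20" --pt "0 0 0 0 20" --pt "0 0 0 0 20"

```text
t: 2.6
tool_pos: [0.4428, 0.2467, 0.01]
ee_rot: [-3.142, -0.0, 0.607]
ft_force: [0.1, -0.1, -0.1]
finger_gap: 0.446
grip_force: 0.3
```

Emit:
apply_moves --pt "0 0 0 0 20" --pt "0 0 0 0 20" --pt "0 0 10 0 20" --pt "0 0 20 0 20" --pt "0 0 22 0 20" --pt "15 -20 0 -0.04 20" --pt "15 -20 0 -0.04 20" --pt "15 -20 0 -0.05 20"

```text
t: 3.4
tool_pos: [0.4883, 0.186, 0.0627]
ee_rot: [3.141, -0.0, 0.476]
ft_force: [0.4, 0.4, -1.7]
finger_gap: 0.383
grip_force: 30.0
```

Run:
```python
from h import *
s=bot.state();print(s['tool_pos'],s['ee_rot'],s['ft_force'],s['grip_force'],s['finger_gap'])
im,ci=snap('side'); cv2.imwrite('pics/c3.png',cv2.resize(im[130:260,220:420],None,fx=4,fy=4,interpolation=cv2.INTER_CUBIC))
```

```text
[0.48828313 0.18599842 0.06270167] [ 3.14140724e+00 -4.88829543e-04  4.75644972e-01] [ 0.43022743  0.3518756  -1.69132593] 29.998144805431366 0.38325484826151557
```

View pics/c3.png

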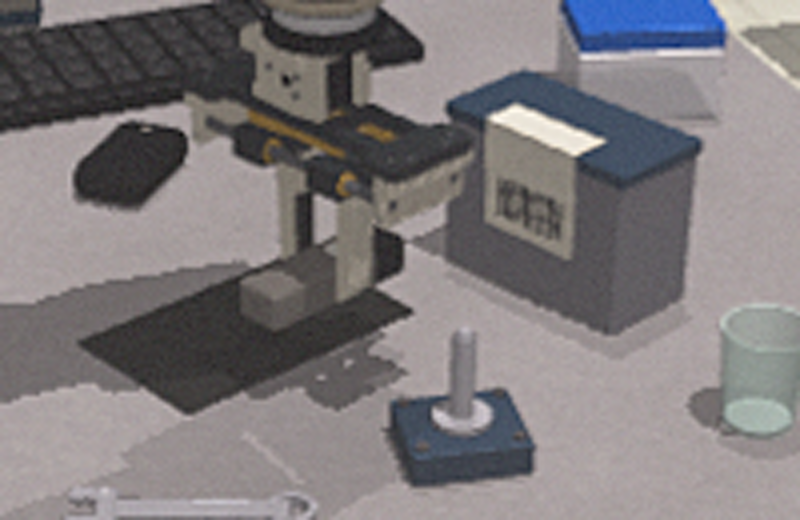

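Side crop: the reader hangs level in the grip, with its tail at (270,290) and its head at (390,255), facing the label at (530,215).

Emit:
apply_moves --pt "9 -11 0 -0.01 20" --pt "9 -11 0 0 20" --pt "0 0 0 0 20" --pt "0 0 0 0 20" --pt "0 0 0 0 20" --pt "0 0 0 0 20" --pt "0 0 0 0 20" --pt "0 0 0 0 20"

```text
t: 4.25
tool_pos: [0.5056, 0.1649, 0.0619]
ee_rot: [-3.142, 0.0, 0.467]
ft_force: [0.0, 0.4, -1.0]
finger_gap: 0.386
grip_force: 30.0
```

Run:
```python
from h import *
s=bot.state();print(s['tool_pos'],s['ee_rot'],s['ft_force'],s['grip_force'],s['finger_gap'])
cs=camera_info('side'); print((pix(cs,[(.6495,.2355,.07)])-(220,130))*4)
im,ci=snap('side'); cv2.imwrite('pics/c4.png',cv2.resize(im[130:260,220:420],None,fx=4,fy=4,interpolation=cv2.INTER_CUBIC))
tp=s['tool_pos'];d=np.array([np.cos(.47),np.sin(.47)])
print((pix(cs,[(*(tp[:2]+k*d),.07) for k in(-.06,0,.06,.16)])-(220,130))*4)
```

```text
[0.5056459  0.16487965 0.06192176] [-3.14155957e+00  8.42430223e-05  4.67195197e-01] [ 0.00913229  0.35905467 -0.99448701] 29.999202489852905 0.38639968178905604
[[526.17156297 204.26149332]]
[[289.64316694 315.53604432]
 [357.8372376  282.83882563]
 [422.5844552  251.78072735]
 [523.55587408 203.32019476]]
```

View pics/c4.png

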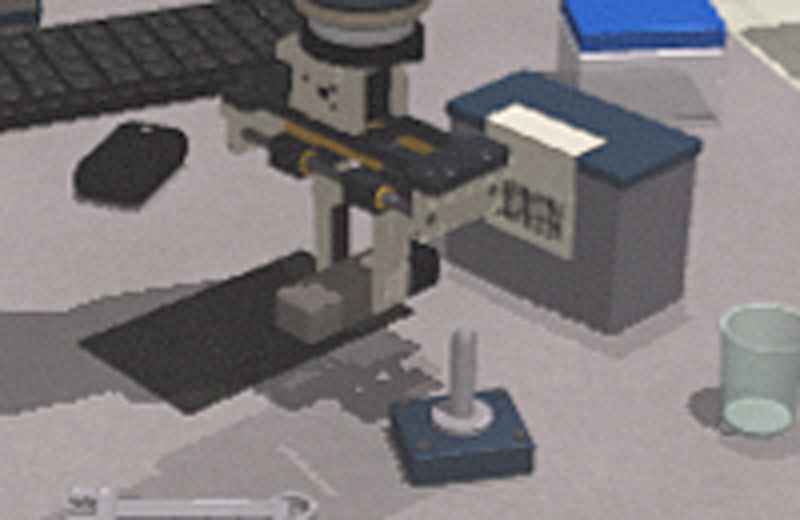

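Side crop: the tail is at (310,312) and the reader points along the line to the label centre at about (530,208). I hold it a little longer, then take it back to the mat.

Emit:
apply_moves --pt "0 0 0 0 20" --pt "0 0 0 0 20" --pt "0 0 0 0 20" --pt "0 0 0 0 20" --pt "-8 11 0 0 20" --pt "-16 23 0 0 20" --pt "-16 23 0 0 20" --pt "-16 23 0 0 20"

```text
t: 5.1
tool_pos: [0.4485, 0.246, 0.0619]
ee_rot: [-3.141, 0.0, 0.467]
ft_force: [-0.3, -0.1, -1.1]
finger_gap: 0.386
grip_force: 30.0
```

Emit:
apply_moves --pt "0 0 -15 0 20" --pt "0 0 -20 0 20" --pt "0 0 -12 0 20" --pt "0 0 -4 0 20" --pt "0 0 0 0 20" --pt "0 0 0 0 60" --pt "0 0 0 0 70" --pt "0 0 0 0 70"

```text
t: 5.9
tool_pos: [0.4501, 0.2448, 0.0113]
ee_rot: [3.142, -0.001, 0.467]
ft_force: [0.1, -0.0, 0.1]
finger_gap: 0.592
grip_force: 0.0
```

Emit:
apply_moves --pt "0 0 20 0 93" --pt "0 0 45 0 93" --pt "0 -5 45 0.1 93" --pt "10 -20 40 0.143 93" --pt "10 -40 25 0.143 93" --pt "10 -45 10 0.143 93" --pt "10 -45 10 0.143 93" --pt "10 -45 10 0.143 93"

```text
t: 6.7
tool_pos: [0.4982, 0.0527, 0.2144]
ee_rot: [3.141, -0.0, 1.257]
ft_force: [0.6, 1.2, -0.3]
finger_gap: 0.999
grip_force: 0.0
```

Emit:
apply_moves --pt "5 -45 10 0.143 93" --pt "5 -45 10 0.143 93" --pt "5 -45 10 0 93" --pt "5 -45 10 0 93" --pt "5 -45 5 0 93" --pt "5 -45 5 0 93" --pt "0 -10 0 0 93" --pt "0 0 0 0 93"

```text
t: 7.5
tool_pos: [0.5275, -0.2222, 0.2623]
ee_rot: [-3.141, -0.0, 1.52]
ft_force: [0.2, 0.3, -0.5]
finger_gap: 1.002
grip_force: 0.0
```

```bash
cat >> h.py <<'E'
def ring(im,ci,xy,ztop,R0,win=.045,s=.0005,canny=80,acc=12):
    "centre of the circle of radius R0 in plane ztop near xy, by Hough in a rectified patch"
    n=int(2*win/s); g=np.arange(n)*s-win
    X,Y=np.meshgrid(xy[0]+g,xy[1]-g)
    p=pix(ci,np.c_[X.ravel(),Y.ravel(),np.full(X.size,ztop)]).astype(np.float32).reshape(n,n,2)
    t=cv2.GaussianBlur(cv2.cvtColor(cv2.remap(im,p,None,cv2.INTER_CUBIC),cv2.COLOR_BGR2GRAY),(0,0),1.5)
    r=R0/s; c=cv2.HoughCircles(t,cv2.HOUGH_GRADIENT_ALT if 0 else cv2.HOUGH_GRADIENT,1,10,param1=canny,param2=acc,minRadius=int(r-3),maxRadius=int(r+3))
    if c is None: return None,t
    return [(round(xy[0]+g[0]+a*s,4),round(xy[1]-g[0]-b*s,4),round(q*s,4)) for a,b,q in c[0][:3]],t
E
python3 - <<'E'
from h import *
im,ci=snap('wrist','w2.png'); s=bot.state();print(s['tool_pos'],s['ee_rot'],ci['origin'],ci['orientation'])
T=[]
for k,xy,z,r in[('spA',(.572,-.129),.007,.017),('spB',(.439,-.359),.007,.017),('wA',(.681,-.101),.005,.023),('wB',(.643,-.193),.005,.023),('bear',(.425,-.235),.012,.027),('ret',(.577,-.35),.012,.02),('bearbore',(.425,-.235),.012,.010)]:
    c,t=ring(im,ci,xy,z,r); print(k,c); t=cv2.cvtColor(t,cv2.COLOR_GRAY2BGR)
    if c: cv2.circle(t,(int((c[0][0]-xy[0]+.045)/.0005),int((xy[1]+.045-c[0][1])/.0005)),int(c[0][2]/.0005),(0,0,255),1)
    T.append(t)
cv2.imwrite('pics/c5.png',np.vstack([np.hstack(T[:4]),np.hstack(T[4:7]+[T[0]*0])]))
E
```

```text
[ 0.52748077 -0.22082657  0.26222445] [-3.14115570e+00 -4.84732124e-04  1.52136856e+00] [ 0.5313802  -0.15259622  0.42861351] [ 2.88386114e+00  4.53008257e-04 -5.12034211e-02]
spA [(np.float64(0.5728), np.float64(-0.1268), np.float32(0.016))]
spB [(np.float64(0.4388), np.float64(-0.3573), np.float32(0.016))]
wA [(np.float64(0.6813), np.float64(-0.1003), np.float32(0.0217))]
wB [(np.float64(0.6418), np.float64(-0.1908), np.float32(0.022))]
bear [(np.float64(0.4263), np.float64(-0.2313), np.float32(0.0276)), (np.float64(0.4218), np.float64(-0.2363), np.float32(0.026))]
ret [(np.float64(0.5783), np.float64(-0.3488), np.float32(0.019)), (np.float64(0.5778), np.float64(-0.3433), np.float32(0.019))]
bearbore [(np.float64(0.4253), np.float64(-0.2328), np.float32(0.0102)), (np.float64(0.4188), np.float64(-0.2428), np.float32(0.0101))]
```

View pics/c5.png

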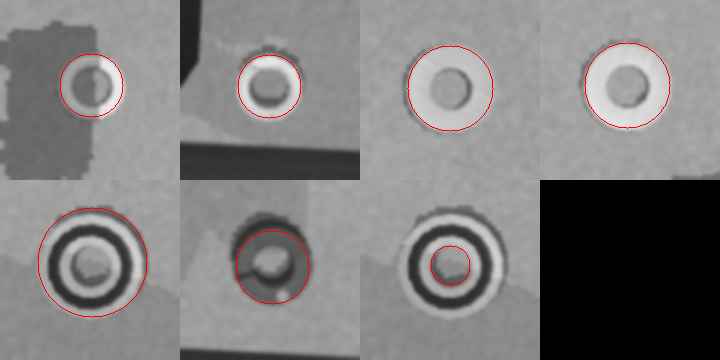

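The crop shows clean circle fits on both spacers, both washers, the bearing and the retainer. The retainer fit is slightly low, around its top edge.

Emit:
apply_moves --pt "-34 -4 -20 0 93" --pt "-34 -4 -30 0 93" --pt "-34 -4 -40 0 93" --pt "0 0 -45 0 93" --pt "0 0 -45 0 93" --pt "0 0 -40 0 93" --pt "0 0 -20 0 93" --pt "0 0 0 0 93"

```text
t: 8.35
tool_pos: [0.4262, -0.2305, 0.0224]
ee_rot: [-3.138, -0.003, 1.524]
ft_force: [-0.3, -0.7, 0.2]
finger_gap: 0.995
grip_force: 0.0
```

Run:
```python
from h import *
s=bot.state();print(s['tool_pos'],s['ee_rot'])
ci=dict(camera_info('wrist')); ci['origin']=np.array([0.55021828,0.06974409,0.38451888]); ci['orientation']=np.array([2.88385301,1.39447273e-03,-4.68355929e-04])
im=cv2.imread('pics/wrist0.png')
for z,r in((.03,.019),(.09,.004),(.083,.008)): print(z,ring(im,ci,(.538,.057),z,r,canny=60,acc=8)[0])
cs=camera_info('side');cc=camera_info('scene')
print('bottlecap',world(cs,[(487,338)],.137),world(cc,[(208,371)],.137),'rack',world(cs,[(442,307),(502,330)],.03),world(cc,[(290,355),(308,372),(268,401),(257,383)],.03).round(3))
```

```text
[ 0.42623466 -0.23047936  0.0224464 ] [-3.13750638e+00 -2.63249179e-03  1.52390926e+00]
0.03 [(np.float64(0.5378), np.float64(0.0612), np.float32(0.018)), (np.float64(0.5388), np.float64(0.0302), np.float32(0.018))]
0.09 [(np.float64(0.5388), np.float64(0.0612), np.float32(0.0037)), (np.float64(0.5663), np.float64(0.0357), np.float32(0.0036)), (np.float64(0.5558), np.float64(0.0827), np.float32(0.0044))]
0.083 [(np.float64(0.5383), np.float64(0.0607), np.float32(0.0079)), (np.float64(0.5353), np.float64(0.0567), np.float32(0.0086)), (np.float64(0.5348), np.float64(0.0672), np.float32(0.0086))]
bottlecap [[ 0.60513636 -0.46862638  0.137     ]] [[ 0.61013506 -0.45882551  0.137     ]] rack [[ 0.650889   -0.27044898  0.03      ]
 [ 0.7278231  -0.36615926  0.03      ]] [[ 0.661 -0.253  0.03 ]
 [ 0.728 -0.243  0.03 ]
 [ 0.728 -0.372  0.03 ]
 [ 0.672 -0.367  0.03 ]]
```

Emit:
apply_moves --pt "0 -1 -10 0 93" --pt "0 0 -9 0 93" --pt "0 0 0 0 45" --pt "0 0 0 0 45" --pt "0 0 0 0 45" --pt "0 0 0 0 45" --pt "0 0 0 0 45" --pt "0 0 0 0 45"

```text
t: 9.15
tool_pos: [0.4275, -0.2339, 0.0057]
ee_rot: [-3.142, 0.0, 1.522]
ft_force: [-0.6, 0.4, 2.7]
finger_gap: 0.573
grip_force: 30.0
```

Emit:
apply_moves --pt "0 0 0 0 45" --pt "0 0 15 0 45" --pt "0 0 40 0 45" --pt "10 20 45 0 45" --pt "20 40 30 0 45" --pt "20 40 0 0 45" --pt "20 40 0 0 45" --pt "20 40 0 0 45"

```text
t: 9.95
tool_pos: [0.5165, -0.0551, 0.1333]
ee_rot: [3.141, 0.0, 1.522]
ft_force: [0.5, -0.5, -1.6]
finger_gap: 0.57
grip_force: 30.0
```

```bash
cat > ms.py <<'E'
from h import *
import sys
# args: ring radius, ring top above TCP, png name
s=bot.state(); tp=s['tool_pos']; im,ci=snap('wrist',sys.argv[3] if len(sys.argv)>3 else None)
print('tcp',tp.round(4),s['ee_rot'].round(4),'gap',round(s['finger_gap']*93,1))
for z,r in((.03,.019),(.09,.004),(.083,.008)): print('spindle',z,[tuple(map(float,c)) for c in ring(im,ci,(.5385,.060),z,r,win=.03,canny=60,acc=8)[0] or []])
if len(sys.argv)>2:
    for dz,r in((float(sys.argv[2]),float(sys.argv[1])),(float(sys.argv[2]),.010)):
        print('held',[(float(c[0]-tp[0]),float(c[1]-tp[1]),float(c[2])) for c in ring(im,ci,tp,tp[2]+dz,r,win=.04,canny=60,acc=8)[0] or []])
E
python3 ms.py .027 .0065 w3.png
```

```text
tcp [ 0.5165 -0.0551  0.1333] [3.1411 0.     1.5221] gap 53.0
spindle 0.03 [(0.5383, 0.0607, 0.018300000578165054)]
spindle 0.09 [(0.5388, 0.0612, 0.004100000020116568), (0.5608, 0.0682, 0.004699999932199717), (0.5288, 0.0432, 0.005200000014156103)]
spindle 0.083 [(0.5348, 0.0527, 0.006899999920278788), (0.5303, 0.0557, 0.00860000029206276), (0.5418, 0.0542, 0.00800000037997961)]
held [(0.0007790706556562998, 0.0037755288405846923, 0.026599999517202377), (-0.0032209293443437037, -0.004724471159415308, 0.02759999968111515), (-0.004220929344343705, 0.005275528840584694, 0.02710000053048134)]
held [(-0.00022092934434370104, 0.0012755288405846901, 0.010099999606609344), (0.0012790706556563558, 0.006775528840584688, 0.010700000450015068), (0.010779070655656309, 0.01727552884058469, 0.009600000455975533)]
```

View pics/w3.png

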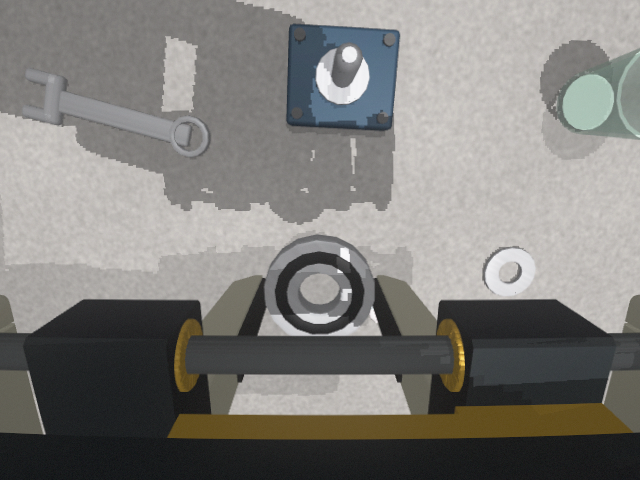

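The wrist view shows the bearing held with its bore at (320,290). The spindle tip is at (348,52) and the collar at (342,74).

Emit:
apply_moves --pt "4.5 23 0 0 45" --pt "4.5 23 0 0 45" --pt "4.5 23 0 0 45" --pt "4.5 23 -5 0 45" --pt "4.3 22.8 -10 0 45" --pt "0 0 -10 0 45" --pt "0 0 -3 0 45" --pt "0 0 0 0 45"

```text
t: 10.8
tool_pos: [0.5378, 0.0573, 0.1045]
ee_rot: [-3.14, 0.0, 1.522]
ft_force: [-0.2, 0.2, -0.7]
finger_gap: 0.571
grip_force: 30.0
```

```bash
python3 ms.py .027 .0065 w4.png; python3 -c "
import cv2;im=cv2.imread('pics/w4.png');cv2.imwrite('pics/w4c.png',cv2.resize(im[200:360,220:420],None,fx=4,fy=3.7,interpolation=2))"
```

```text
tcp [0.5378 0.0573 0.1045] [-3.1403e+00  2.0000e-04  1.5219e+00] gap 53.1
spindle 0.03 [(0.5383, 0.0607, 0.019099999219179153), (0.5452, 0.0317, 0.02019999921321869), (0.5298, 0.0347, 0.019700000062584877)]
spindle 0.09 [(0.5458, 0.0837, 0.005200000014156103), (0.5388, 0.0617, 0.004699999932199717), (0.5528, 0.0372, 0.004600000102072954)]
spindle 0.083 [(0.5393, 0.0502, 0.009200000204145908), (0.5433, 0.0797, 0.009200000204145908), (0.5313, 0.0542, 0.00860000029206276)]
held [(0.0007567580167758825, 0.0017747405747734687, 0.026000000536441803), (0.003756758016775885, 0.005774740574773472, 0.026599999517202377), (-0.003743241983224066, 0.005774740574773472, 0.026599999517202377)]
held [(0.0007567580167758825, 0.005274740574773472, 0.009200000204145908), (0.0017567580167758834, 0.027774740574773464, 0.01119999960064888), (0.0027567580167758843, -0.002225259425226528, 0.01119999960064888)]
```

View pics/w4c.png

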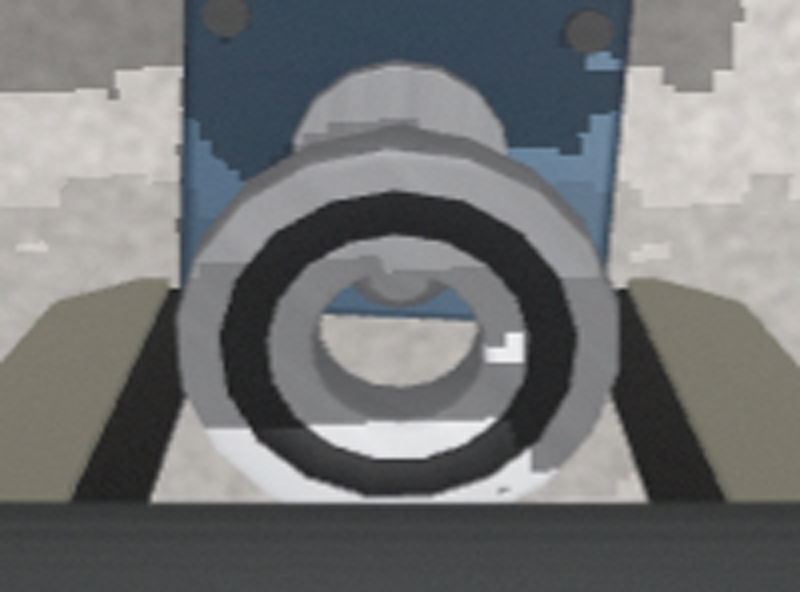

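Run:
```python
from h import *
ci=camera_info('wrist'); f=lambda u,v:(220+u/4,200+v/3.7)
print(bot.state()['tool_pos'])
for n,p,z in(('tip far edge',(400,303),.09),('bore up',(397,265),.111),('bore low',(397,420),.111),('bore L',(313,340),.111),('bore R',(481,340),.111),('shield up',(397,190),.111),('shield low',(397,497),.111),('outer up',(397,128+22),.111)): print(n,world(ci,[f(*p)],z)[0].round(4))
```

```text
[0.53816412 0.05725089 0.10500964]
tip far edge [0.5388 0.0562 0.09  ]
bore up [0.5391 0.0695 0.111 ]
bore low [0.538 0.048 0.111]
bore L [0.5286 0.0598 0.111 ]
bore R [0.5486 0.0588 0.111 ]
shield up [0.5396 0.0794 0.111 ]
shield low [0.5375 0.0367 0.111 ]
outer up [0.5399 0.0846 0.111 ]
```

The spindle tip shows at the top of the bore. Bore and spindle are aligned in x, and y needs about +1.7 mm.

Emit:
apply_moves --pt "0 1.7 0 0 45" --pt "0 0 -8 0 45" --pt "0 0 -8 0 45" --pt "0 0 -10 0 45" --pt "0 0 -10 0 45" --pt "0 0 -12 0 45" --pt "0 0 -12 0 45" --pt "0 0 0 0 45"

```text
t: 11.65
tool_pos: [0.5372, 0.0597, 0.0431]
ee_rot: [-3.139, 0.0, 1.522]
ft_force: [0.3, 0.0, -0.9]
finger_gap: 0.573
grip_force: 30.0
```

No contact force, so it is sliding freely down the spindle. I lower the last few millimetres and release.

Emit:
apply_moves --pt "0 0 -4 0 45" --pt "0 0 -2 0 45" --pt "0 0 0 0 45" --pt "0 0 0 0 75" --pt "0 0 0 0 93" --pt "0 0 0 0 93" --pt "0 0 0 0 93" --pt "0 0 15 0 93"

```text
t: 12.45
tool_pos: [0.5373, 0.0597, 0.053]
ee_rot: [-3.139, 0.0, 1.522]
ft_force: [0.0, -0.2, -0.2]
finger_gap: 0.954
grip_force: 0.0
```

Emit:
apply_moves --pt "0 0 30 0 93" --pt "0 0 40 0 93" --pt "3 -20 30 0 93" --pt "6 -40 20 0 93" --pt "6 -45 20 0 93" --pt "6 -45 0 0 93" --pt "6 -45 0 0 93" --pt "0 0 0 0 93"

```text
t: 13.25
tool_pos: [0.5656, -0.1398, 0.1942]
ee_rot: [3.141, 0.001, 1.518]
ft_force: [-0.3, 0.8, -0.6]
finger_gap: 0.997
grip_force: 0.0
```

Run:
```python
from h import *
im,ci=snap('wrist','w5.png'); s=bot.state();print(s['tool_pos'],s['ee_rot'][2])
for k,xy,z,r in[('spA',(.573,-.127),.007,.017),('spAb',(.573,-.127),.007,.010),('spB',(.439,-.357),.007,.017),('wA',(.681,-.100),.005,.023),('ret',(.578,-.3475),.012,.02),('bearing on seat',(.5385,.06),.042,.027),('bear bore',(.5385,.06),.042,.021)]:
    c,t=ring(im,ci,xy,z,r,win=.04,canny=60); print(k,[tuple(map(float,a)) for a in c or []])
```

```text
[ 0.56520055 -0.13743804  0.19395469] 1.5191017141486194
spA [(0.5733, -0.1268, 0.016300000250339508)]
spAb [(0.5723, -0.1273, 0.010099999606609344)]
spB [(0.4383, -0.3578, 0.01640000008046627), (0.4393, -0.3523, 0.017000000923871994)]
wA [(0.6813, -0.0993, 0.02250000089406967)]
ret [(0.5788, -0.3478, 0.01899999938905239), (0.5763, -0.3408, 0.021199999377131462)]
bearing on seat [(0.5413, 0.0572, 0.026799999177455902)]
bear bore []
```

Emit:
apply_moves --pt "4 5 -30 0 93" --pt "4 5 -40 0 93" --pt "0 0 -40 0 93" --pt "0 0 -40 0 93" --pt "0 0 -22 0 93" --pt "0 0 -10 0 93" --pt "0 0 0 0 93" --pt "0 0 0 0 93"

```text
t: 14.1
tool_pos: [0.574, -0.1251, 0.0133]
ee_rot: [3.14, 0.0, 1.523]
ft_force: [-0.4, 0.1, 0.5]
finger_gap: 0.999
grip_force: 0.0
```

Emit:
apply_moves --pt "0 -2 -8 0 93" --pt "0 0 -2.5 0 60" --pt "0 0 0 0 25" --pt "0 0 0 0 25" --pt "0 0 0 0 25" --pt "0 0 0 0 25" --pt "0 0 0 0 25" --pt "0 0 0 0 25"

```text
t: 14.9
tool_pos: [0.5733, -0.1273, 0.0016]
ee_rot: [3.142, 0.0, 1.522]
ft_force: [0.2, -0.3, -0.5]
finger_gap: 0.446
grip_force: 0.0
```

Emit:
apply_moves --pt "0 0 0 0 25" --pt "0 0 0 0 25" --pt "0 0 10 0 25" --pt "0 0 30 0 25" --pt "0 0 40 0 25" --pt "0 10 40 0 25" --pt "0 15 10 0 25" --pt "0 0 0 0 25"

```text
t: 15.7
tool_pos: [0.574, -0.1011, 0.1336]
ee_rot: [3.138, 0.0, 1.524]
ft_force: [-0.2, -0.4, -1.1]
finger_gap: 0.346
grip_force: 30.0
```

```bash
python3 ms.py .017 .005 w6.png
```

```text
tcp [ 0.574  -0.1011  0.1336] [3.1384e+00 4.0000e-04 1.5237e+00] gap 32.1
spindle 0.03 [(0.5373, 0.0622, 0.019700000062584877), (0.5433, 0.0542, 0.01850000023841858), (0.5428, 0.0602, 0.02019999921321869)]
spindle 0.09 [(0.5458, 0.0397, 0.004699999932199717), (0.5263, 0.0427, 0.00279999990016222), (0.5383, 0.0382, 0.0035000001080334187)]
spindle 0.083 [(0.5488, 0.0437, 0.00860000029206276), (0.5578, 0.0387, 0.007499999832361937), (0.5333, 0.0392, 0.00860000029206276)]
held [(0.0002737598966533472, 0.002747913358061682, 0.01600000075995922), (-0.005226240103346713, 0.006247913358061685, 0.018200000748038292), (0.010273759896653356, 0.006747913358061686, 0.018200000748038292)]
held [(0.0002737598966533472, 0.0017479133580616812, 0.008999999612569809), (-0.0037262401033466563, 0.005747913358061685, 0.01119999960064888), (0.002773759896653294, 0.007247913358061686, 0.01119999960064888)]
```

Emit:
apply_moves --pt "-5.2 23 0 0 25" --pt "-5.2 23 0 0 25" --pt "-5.2 23 0 0 25" --pt "-5.2 23 0 0 25" --pt "-5.2 23 0 0 25" --pt "-5.2 23 -10 0 25" --pt "-5.3 22 -15 0 25" --pt "0 0 -8 0 25"

```text
t: 16.55
tool_pos: [0.5349, 0.0591, 0.096]
ee_rot: [-3.137, 0.0, 1.524]
ft_force: [0.1, -0.1, -0.6]
finger_gap: 0.346
grip_force: 30.0
```

```bash
python3 ms.py .017 .005 w7.png; python3 -c "
import cv2;im=cv2.imread('pics/w7.png');cv2.imwrite('pics/w7c.png',cv2.resize(im[200:360,220:420],None,fx=4,fy=3.7,interpolation=2))"
```

```text
tcp [0.5349 0.0591 0.096 ] [-3.1373e+00  2.0000e-04  1.5244e+00] gap 32.2
spindle 0.03 [(0.5338, 0.0637, 0.02019999921321869), (0.5418, 0.0562, 0.019099999219179153), (0.5363, 0.0592, 0.019099999219179153)]
spindle 0.09 [(0.5373, 0.0617, 0.005200000014156103), (0.5428, 0.0442, 0.004699999932199717), (0.5618, 0.0812, 0.003700000001117587)]
spindle 0.083 [(0.5363, 0.0533, 0.009200000204145908), (0.5393, 0.0602, 0.00860000029206276), (0.5393, 0.0732, 0.00860000029206276)]
held [(0.004275460931514097, 0.019273681395973435, 0.01600000075995922), (0.00027546093151409323, 0.0027736813959734347, 0.018200000748038292), (-0.01922453906848587, -0.00672631860402656, 0.01759999990463257)]
held [(0.003775460931514041, 0.020273681395973436, 0.01119999960064888), (0.00027546093151409323, -0.00022631860402656107, 0.010599999688565731), (-0.0012245390684859636, 0.026773681395973442, 0.01119999960064888)]
```

View pics/w7c.png

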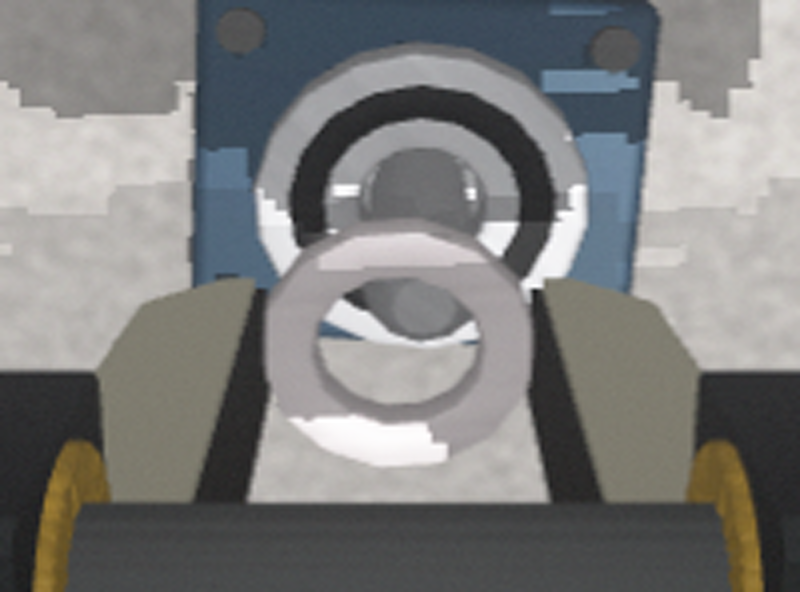

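The crop shows the bearing flat on the collar, the spacer's bore centred at (398,346) and the spindle tip at (422,308), so I need a few millimetres of shift.

Run:
```python
from h import *
ci=camera_info('wrist'); f=lambda u,v:(220+u/4,200+v/3.7); tp=bot.state()['tool_pos'];print(tp)
z=tp[2]+.0054
for n,p,z in(('tip',(421,308),.09),('tip far edge',(421,340),.09),('bore up',(397,275),z),('bore low',(397,420),z),('bore L',(313,345),z),('bore R',(483,345),z),('outer up',(397,222),z),('outer low',(397,466),z),('bear L',(256,200),.042),('bear R',(586,200),.042)): print(n,world(ci,[f(*p)],z)[0].round(4))
```

```text
[0.53503049 0.05800317 0.09536948]
tip [0.5385 0.0598 0.09  ]
tip far edge [0.5383 0.0551 0.09  ]
bore up [0.5359 0.0687 0.1008]
bore low [0.5349 0.0485 0.1008]
bore L [0.5254 0.0596 0.1008]
bore R [0.5457 0.0586 0.1008]
outer up [0.5362 0.0758 0.1008]
outer low [0.5346 0.0418 0.1008]
bear L [0.5129 0.0618 0.042 ]
bear R [0.5652 0.0594 0.042 ]
```

Emit:
apply_moves --pt "3 1 0 0 25" --pt "0 0 0 0 25" --pt "0 0 -8 0 25" --pt "0 0 -10 0 25" --pt "0 0 -10 0 25" --pt "0 0 -10 0 25" --pt "0 0 -10 0 25" --pt "0 0 0 0 25"

```text
t: 17.4
tool_pos: [0.5391, 0.0586, 0.049]
ee_rot: [-3.14, 0.0, 1.523]
ft_force: [-1.3, 2.0, -1.1]
finger_gap: 0.344
grip_force: 30.0
```

Emit:
apply_moves --pt "0 0 -4 0 25" --pt "0 0 -1 0 25" --pt "0 0 0 0 25" --pt "0 0 0 0 50" --pt "0 0 0 0 60" --pt "0 0 0 0 60" --pt "0 0 0 0 60" --pt "0 0 15 0 70"

```text
t: 18.2
tool_pos: [0.539, 0.0586, 0.0595]
ee_rot: [-3.139, 0.0, 1.522]
ft_force: [-0.5, -0.3, 0.4]
finger_gap: 0.687
grip_force: 0.0
```

Emit:
apply_moves --pt "0 0 35 0 93" --pt "0 0 45 0 93" --pt "-10 -30 30 0 93" --pt "-12 -45 20 0 93" --pt "-12 -47 0 0 93" --pt "-12 -47 0 0 93" --pt "-12 -47 0 0 93" --pt "-12 -47 0 0 93"

```text
t: 19.0
tool_pos: [0.4693, -0.2056, 0.1907]
ee_rot: [3.141, 0.001, 1.522]
ft_force: [1.5, -0.4, 0.6]
finger_gap: 1.0
grip_force: 0.0
```

Emit:
apply_moves --pt "-12 -47 0 0 93" --pt "-12 -47 0 0 93" --pt "-6 -40 0 0 93" --pt "0 0 0 0 93" --pt "0 0 0 0 93" --pt "0 0 0 0 93" --pt "0 0 0 0 93" --pt "0 0 0 0 93"

```text
t: 19.8
tool_pos: [0.4403, -0.3368, 0.1905]
ee_rot: [3.141, 0.0, 1.524]
ft_force: [-0.6, 0.3, -0.9]
finger_gap: 1.003
grip_force: 0.0
```

Run:
```python
from h import *
im,ci=snap('wrist','w8.png'); s=bot.state();print(s['tool_pos'],s['ee_rot'][2])
for k,xy,z,r in[('spB',(.439,-.357),.007,.017),('spBb',(.439,-.357),.007,.010),('ret',(.578,-.3475),.012,.02)]:
    c,t=ring(im,ci,xy,z,r,win=.04,canny=60); print(k,[tuple(map(float,a)) for a in c or []])
```

```text
[ 0.44028144 -0.33696861  0.19044527] 1.5235216355628205
spB [(0.4383, -0.3573, 0.01600000075995922)]
spBb [(0.4378, -0.3578, 0.010099999606609344), (0.4448, -0.3608, 0.009600000455975533)]
ret [(0.5763, -0.3463, 0.020099999383091927), (0.5808, -0.3493, 0.021199999377131462)]
```

Emit:
apply_moves --pt "-1 -10 -30 0 93" --pt "-1 -10 -40 0 93" --pt "0 -1 -40 0 93" --pt "0 0 -40 0 93" --pt "0 0 -22 0 93" --pt "0 0 -10 0 93" --pt "0 0 0 0 93" --pt "0 0 0 0 93"

```text
t: 20.65
tool_pos: [0.4386, -0.359, 0.0094]
ee_rot: [3.14, 0.001, 1.523]
ft_force: [0.2, 0.3, -0.1]
finger_gap: 1.003
grip_force: 0.0
```

Emit:
apply_moves --pt "0 1 -6 0 93" --pt "0 0 -1 0 60" --pt "0 0 0 0 25" --pt "0 0 0 0 25" --pt "0 0 0 0 25" --pt "0 0 0 0 25" --pt "0 0 0 0 25" --pt "0 0 0 0 25"

```text
t: 21.45
tool_pos: [0.438, -0.3577, 0.0013]
ee_rot: [-3.142, 0.0, 1.522]
ft_force: [-0.3, -0.5, 0.4]
finger_gap: 0.449
grip_force: 0.0
```

Emit:
apply_moves --pt "0 0 0 0 25" --pt "0 0 0 0 25" --pt "0 0 10 0 25" --pt "0 0 30 0 25" --pt "5 20 40 0 25" --pt "10 40 40 0 25" --pt "10 45 10 0 25" --pt "12 45 0 0 25"

```text
t: 22.25
tool_pos: [0.4746, -0.212, 0.1289]
ee_rot: [3.138, 0.002, 1.521]
ft_force: [0.4, -0.4, -0.5]
finger_gap: 0.351
grip_force: 30.0
```

Emit:
apply_moves --pt "12 47 0 0 25" --pt "12 47 0 0 25" --pt "12 47 0 0 25" --pt "12 47 0 0 25" --pt "10 45 0 0 25" --pt "4 33 0 0 25" --pt "0 0 0 0 25" --pt "0 0 0 0 25"

```text
t: 23.05
tool_pos: [0.5356, 0.0534, 0.1266]
ee_rot: [3.141, 0.0, 1.524]
ft_force: [0.1, 0.0, -0.2]
finger_gap: 0.349
grip_force: 30.0
```

Emit:
apply_moves --pt "2 5 -10 0 25" --pt "0 0 -12 0 25" --pt "0 0 -6 0 25" --pt "0 0 0 0 25" --pt "0 0 0 0 25" --pt "0 0 0 0 25" --pt "0 0 0 0 25" --pt "0 0 0 0 25"

```text
t: 23.85
tool_pos: [0.5378, 0.0581, 0.0984]
ee_rot: [3.141, -0.0, 1.522]
ft_force: [-0.4, -0.9, -0.6]
finger_gap: 0.351
grip_force: 30.0
```

```bash
cat >> h.py <<'E'
def conc(im,ci,xy,z,radii,span=.007,s=.0004):
    "best common centre of concentric circles: median radial gradient over angle, summed over radii"
    g=cv2.GaussianBlur(cv2.cvtColor(im,cv2.COLOR_BGR2GRAY),(0,0),.8).astype(np.float32)
    a=np.linspace(0,2*np.pi,72,endpoint=False); u=np.c_[np.cos(a),np.sin(a)]
    o=np.arange(-span,span+1e-9,s); C=np.array([(xy[0]+i,xy[1]+j) for i in o for j in o]); tot=0
    def samp(r):
        P=(C[:,None]+r*u[None]).reshape(-1,2)
        p=pix(ci,np.c_[P,np.full(len(P),z)]).astype(np.float32).reshape(len(C),-1,2)
        return cv2.remap(g,p,None,cv2.INTER_LINEAR)
    for r in radii:
        tot=tot+np.minimum(abs(samp(r+.0006)-samp(r-.0006)),25).mean(1)
    w=np.clip(tot-np.quantile(tot,.99),0,None)**2; return (C*w[:,None]).sum(0)/w.sum(), tot.max()
E
cat > ms2.py <<'E'
from h import *
import sys
dz=float(sys.argv[1]); rr=[float(v) for v in sys.argv[3:]]
s=bot.state(); tp=s['tool_pos']; im,ci=snap('wrist',sys.argv[2])
print('tcp',tp.round(4),'gap',round(s['finger_gap']*93,1))
c,q=conc(im,ci,tp,tp[2]+dz,rr); print('held',c.round(4),'rel',(c-tp[:2]).round(4),q)
t,q=conc(im,ci,(.5385,.0597),.0897,[.004],span=.004); print('tip',t.round(4),q)
E
python3 ms2.py .0054 w9.png .010 .017
python3 - <<'E'
from h import *
# check of the method on w7 (TCP .5349 .0585 .0957): expect held (.5355,.0587)
ci=dict(camera_info('wrist')); s=bot.state(); d=np.array([.5350,.0585,.0957])-s['tool_pos']; ci['origin']=ci['origin']+d
im=cv2.imread('pics/w7.png'); print(conc(im,ci,(.535,.0585),.101,[.01,.017]),conc(im,ci,(.5385,.0597),.0897,[.004],span=.004))
E
```

```text
tcp [0.5378 0.0581 0.0984] gap 32.6
held [0.5382 0.0586] rel [0.0004 0.0005] 42.68769
tip [0.5385 0.0598] 17.865194
(array([0.53538575, 0.0591112 ]), np.float32(43.63585)) (array([0.53979315, 0.05933619]), np.float32(16.077501))
```

Emit:
apply_moves --pt "0.3 1.2 0 0 25" --pt "0 0 0 0 25" --pt "0 0 -8 0 25" --pt "0 0 -9 0 25" --pt "0 0 -9 0 25" --pt "0 0 -9 0 25" --pt "0 0 -8 0 25" --pt "0 0 0 0 25"

```text
t: 24.7
tool_pos: [0.5373, 0.0593, 0.0538]
ee_rot: [-3.14, 0.0, 1.522]
ft_force: [0.5, 0.2, 0.0]
finger_gap: 0.348
grip_force: 30.0
```

Emit:
apply_moves --pt "0 0 -3 0 25" --pt "0 0 0 0 25" --pt "0 0 0 0 50" --pt "0 0 0 0 60" --pt "0 0 0 0 60" --pt "0 0 0 0 60" --pt "0 0 15 0 70" --pt "0 0 40 0 93"

```text
t: 25.5
tool_pos: [0.5361, 0.0593, 0.1053]
ee_rot: [-3.136, 0.0, 1.522]
ft_force: [0.1, 0.7, 0.8]
finger_gap: 0.769
grip_force: 0.0
```

Emit:
apply_moves --pt "0 0 45 0 93" --pt "15 -15 30 0 93" --pt "24 -27 10 0 93" --pt "24 -27 0 0 93" --pt "24 -27 0 0 93" --pt "24 -27 0 0 93" --pt "24 -25 0 0 93" --pt "0 0 0 0 93"

```text
t: 26.3
tool_pos: [0.6745, -0.0916, 0.1915]
ee_rot: [3.141, 0.001, 1.52]
ft_force: [0.4, 0.8, -0.2]
finger_gap: 1.0
grip_force: 0.0
```

Run:
```python
from h import *
im,ci=snap('wrist','w10.png'); s=bot.state();print(s['tool_pos'],s['ee_rot'][2])
print(conc(im,ci,(.6813,-.0997),.005,[.01,.023]))
print('spacer2 on stack',conc(im,ci,(.5385,.0597),.056,[.017]),conc(im,ci,(.5385,.0597),.042,[.027]))
```

```text
[ 0.67338534 -0.08996642  0.19140034] 1.5206757370014214
(array([ 0.68127583, -0.09938612]), np.float32(34.49395))
spacer2 on stack (array([0.53783081, 0.0584477 ]), np.float32(19.40176)) (array([0.53931268, 0.06033441]), np.float32(22.521227))
```

Emit:
apply_moves --pt "4 -5 -30 0 93" --pt "4 -4 -40 0 93" --pt "0 0 -40 0 93" --pt "0 0 -40 0 93" --pt "0 0 -22 0 93" --pt "0 0 -10 0 93" --pt "0 0 0 0 93" --pt "0 0 0 0 93"

```text
t: 27.15
tool_pos: [0.6816, -0.0974, 0.0117]
ee_rot: [3.14, 0.0, 1.523]
ft_force: [0.0, -0.5, 1.1]
finger_gap: 0.997
grip_force: 0.0
```

Emit:
apply_moves --pt "0 -2 -8 0 93" --pt "0 0 -2 0 70" --pt "0 0 0 0 35" --pt "0 0 0 0 35" --pt "0 0 0 0 35" --pt "0 0 0 0 35" --pt "0 0 0 0 35" --pt "0 0 0 0 35"

```text
t: 27.95
tool_pos: [0.6811, -0.0997, 0.0004]
ee_rot: [3.141, 0.0, 1.522]
ft_force: [-0.7, -0.2, 4.1]
finger_gap: 0.478
grip_force: 30.5
```

Emit:
apply_moves --pt "0 0 0 0 35" --pt "0 0 0 0 35" --pt "0 0 10 0 35" --pt "0 0 30 0 35" --pt "0 0 45 0 35" --pt "-10 12 40 0 35" --pt "-20 22 0 0 35" --pt "-23 25 0 0 35"

```text
t: 28.75
tool_pos: [0.628, -0.0405, 0.1268]
ee_rot: [3.139, 0.0, 1.521]
ft_force: [0.3, 0.8, -1.1]
finger_gap: 0.478
grip_force: 30.0
```

Emit:
apply_moves --pt "-23 25 0 0 35" --pt "-23 25 0 0 35" --pt "-23 25 0 0 35" --pt "-22 24 -10 0 35" --pt "0 0 -12 0 35" --pt "0 0 -6 0 35" --pt "0 0 0 0 35" --pt "0 0 0 0 35"

```text
t: 29.55
tool_pos: [0.5377, 0.0576, 0.0972]
ee_rot: [3.141, 0.0, 1.521]
ft_force: [0.6, -0.2, -0.7]
finger_gap: 0.479
grip_force: 30.0
```

```bash
python3 ms2.py .0036 w11.png .010 .023
```

```text
tcp [0.5377 0.0576 0.0972] gap 44.5
held [0.5381 0.0585] rel [0.0004 0.0009] 40.38867
tip [0.5382 0.0593] 14.559055
```

Emit:
apply_moves --pt "0.2 1 0 0 35" --pt "0 0 0 0 35" --pt "0 0 -8 0 35" --pt "0 0 -8 0 35" --pt "0 0 -8 0 35" --pt "0 0 -8 0 35" --pt "0 0 -5 0 35" --pt "0 0 0 0 35"

```text
t: 30.4
tool_pos: [0.5369, 0.0594, 0.0593]
ee_rot: [-3.141, -0.0, 1.522]
ft_force: [1.1, 1.0, -1.3]
finger_gap: 0.479
grip_force: 30.0
```

Emit:
apply_moves --pt "0 0 -2 0 35" --pt "0 0 0 0 35" --pt "0 0 0 0 60" --pt "0 0 0 0 70" --pt "0 0 0 0 70" --pt "0 0 0 0 70" --pt "0 0 15 0 80" --pt "0 0 40 0 80"

```text
t: 31.2
tool_pos: [0.5353, 0.0592, 0.1112]
ee_rot: [-3.136, 0.0, 1.522]
ft_force: [0.1, -0.9, 0.5]
finger_gap: 0.849
grip_force: 0.0
```

Emit:
apply_moves --pt "0 0 45 0 70" --pt "3 -30 30 0 65" --pt "5 -45 5 0 65" --pt "5 -47 0 0 65" --pt "5 -47 0 0 65" --pt "5 -47 0 0 65" --pt "5 -47 0 0 65" --pt "5 -47 0 0 65"

```text
t: 32.0
tool_pos: [0.57, -0.2527, 0.1932]
ee_rot: [3.142, 0.0, 1.522]
ft_force: [0.0, -0.8, -0.2]
finger_gap: 0.697
grip_force: 0.0
```

Emit:
apply_moves --pt "5 -45 0 0 65" --pt "2 -35 0 0 65" --pt "0 0 0 0 65" --pt "0 0 0 0 65" --pt "0 0 0 0 65" --pt "0 0 0 0 65" --pt "0 0 0 0 65" --pt "0 0 0 0 65"

```text
t: 32.8
tool_pos: [0.5773, -0.3301, 0.1933]
ee_rot: [3.142, 0.0, 1.523]
ft_force: [-0.2, 0.8, -0.2]
finger_gap: 0.7
grip_force: 0.0
```

Run:
```python
from h import *
im,ci=snap('wrist','w12.png'); s=bot.state();print(s['tool_pos'],s['ee_rot'][2])
print(conc(im,ci,(.577,-.3475),.012,[.01,.02]),conc(im,ci,(.577,-.3475),.012,[.02]))
side,_=snap('side','side2.png')
a=cv2.resize(side[190:260,290:400],(440,280),interpolation=cv2.INTER_CUBIC); b=cv2.resize(im[170:310,240:420],(360,280))
cv2.imwrite('pics/c6.png',np.hstack([a,b]))
```

```text
[ 0.57730198 -0.33020355  0.19330822] 1.5230005492540335
(array([ 0.57888394, -0.34828255]), np.float32(38.262047)) (array([ 0.57841957, -0.34656748]), np.float32(22.407267))
```

View pics/c6.png

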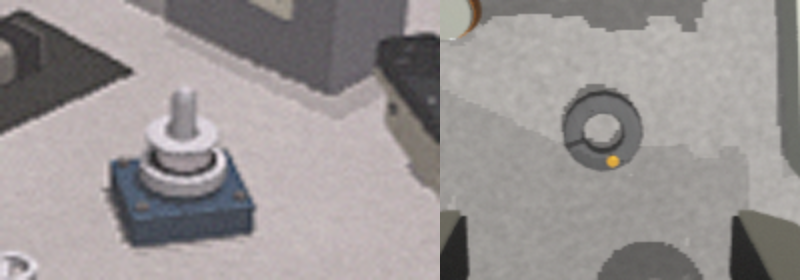

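Side crop: bearing, both spacers and the washer are stacked level on the spindle. Wrist crop: the retainer is at (603,130), slot to the lower left, screw at (613,161), with nothing near the fingers.

Run:
```python
from h import *
ci=camera_info('wrist'); f=lambda u,v:(240+(u-440)/2,170+v/2)
for p in((563,130),(642,130),(603,92),(603,170),(603,130)): print(world(ci,[f(*p)],.012)[0].round(4))
```

```text
[ 0.5593 -0.3459  0.012 ]
[ 0.5984 -0.3478  0.012 ]
[ 0.58   -0.3277  0.012 ]
[ 0.5781 -0.3675  0.012 ]
[ 0.5791 -0.3468  0.012 ]
```

Emit:
apply_moves --pt "1 -6 -30 0 75" --pt "0 -6 -40 0 75" --pt "0 -5 -40 0 75" --pt "0 0 -40 0 75" --pt "0 0 -20 0 75" --pt "0 0 0 0 75" --pt "0 0 0 0 75" --pt "0 0 0 0 75"

```text
t: 33.7
tool_pos: [0.5791, -0.3482, 0.0251]
ee_rot: [3.139, 0.001, 1.522]
ft_force: [-0.7, 1.1, -0.2]
finger_gap: 0.806
grip_force: 0.0
```

Emit:
apply_moves --pt "0 0 -12 0 75" --pt "0 0 -9 0 75" --pt "0 0 0 0 30" --pt "0 0 0 0 30" --pt "0 0 0 0 30" --pt "0 0 0 0 30" --pt "0 0 0 0 30" --pt "0 0 0 0 30"

```text
t: 34.5
tool_pos: [0.5782, -0.3477, 0.0023]
ee_rot: [3.141, 0.0, 1.522]
ft_force: [0.4, 0.5, 2.0]
finger_gap: 0.421
grip_force: 30.0
```

Emit:
apply_moves --pt "0 0 0 0 30" --pt "0 0 15 0 30" --pt "0 0 40 0 30" --pt "-2 20 45 0 30" --pt "-3 40 25 0 30" --pt "-5 45 0 0 30" --pt "-5 47 0 0 30" --pt "-5 47 0 0 30"

```text
t: 35.3
tool_pos: [0.5578, -0.1471, 0.1284]
ee_rot: [3.14, 0.0, 1.522]
ft_force: [0.6, 0.3, 0.2]
finger_gap: 0.422
grip_force: 30.0
```

Emit:
apply_moves --pt "-5 47 0 0 30" --pt "-5 47 0 0 30" --pt "-5 47 0 0 30" --pt "-5 47 0 0 30" --pt "-3 40 -10 0 30" --pt "-2 25 -15 0 30" --pt "0 0 0 0 30" --pt "0 0 0 0 30"

```text
t: 36.1
tool_pos: [0.5332, 0.1044, 0.1028]
ee_rot: [3.141, 0.0, 1.524]
ft_force: [-0.4, -0.1, 0.3]
finger_gap: 0.422
grip_force: 30.0
```

```bash
python3 ms2.py .0085 w13.png .010 .020
```

```text
tcp [0.5332 0.1044 0.1028] gap 39.3
held [0.5336 0.1039] rel [ 0.0004 -0.0005] 33.55732
tip [0.5375 0.0621] 1.2464328
```

I overshot in y, above the spindle height so without contact. Coming back.

Emit:
apply_moves --pt "1.2 -10 0 0 30" --pt "1.2 -15 0 0 30" --pt "1.2 -15 0 0 30" --pt "1.1 -5 -3 0 30" --pt "0 0 -2 0 30" --pt "0 0 0 0 30" --pt "0 0 0 0 30" --pt "0 0 0 0 30"

```text
t: 36.95
tool_pos: [0.5379, 0.0597, 0.0971]
ee_rot: [-3.142, -0.0, 1.523]
ft_force: [-0.5, 0.3, -0.5]
finger_gap: 0.424
grip_force: 30.0
```

```bash
python3 ms2.py .0092 w14.png .010 .020
```

```text
tcp [0.5379 0.0597 0.0971] gap 39.4
held [0.5381 0.0597] rel [ 0.0002 -0.    ] 35.328873
tip [0.5383 0.0601] 20.729275
```

Emit:
apply_moves --pt "0 0 -6 0 30" --pt "0 0 -8 0 30" --pt "0 0 -8 0 30" --pt "0 0 -7 0 30" --pt "0 0 -2 0 30" --pt "0 0 0 0 30" --pt "0 0 0 0 30" --pt "0 0 0 0 30"

```text
t: 37.8
tool_pos: [0.5381, 0.0593, 0.0664]
ee_rot: [3.141, -0.0, 1.522]
ft_force: [0.1, 0.7, -1.2]
finger_gap: 0.422
grip_force: 30.0
```

Emit:
apply_moves --pt "0 0 -2.5 0 30" --pt "0 0 0 0 30" --pt "0 0 0 0 55" --pt "0 0 0 0 65" --pt "0 0 0 0 65" --pt "0 0 0 0 65" --pt "0 0 15 0 80" --pt "0 0 40 0 80"

```text
t: 38.6
tool_pos: [0.536, 0.0592, 0.1167]
ee_rot: [-3.136, 0.0, 1.522]
ft_force: [1.7, 0.4, 0.5]
finger_gap: 0.822
grip_force: 0.0
```

Emit:
apply_moves --pt "0 0 40 0 80" --pt "0 -20 20 0 80" --pt "0 -40 0 0 80" --pt "0 -40 0 0 80" --pt "0 -40 0 0 80" --pt "0 -20 0 0 80" --pt "0 0 0 0 80" --pt "0 0 0 0 80"

```text
t: 39.4
tool_pos: [0.5377, -0.1004, 0.1785]
ee_rot: [-3.141, -0.0, 1.522]
ft_force: [-0.2, 0.7, 0.2]
finger_gap: 0.861
grip_force: 0.0
```

Run:
```python
from h import *
side,_=snap('side','side3.png')
cv2.imwrite('pics/c7.png',cv2.resize(side[180:300,220:420],(800,480),interpolation=cv2.INTER_CUBIC))
```

```text
(no output)
```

View pics/c7.png

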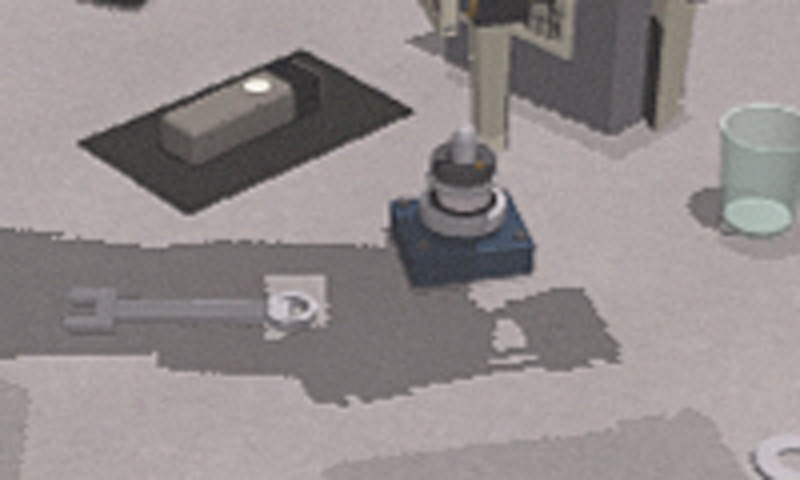

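The side crop shows the whole stack on the spindle, retainer on top at (463,160), and the reader lying on its mat at (240,115). The bystanders in view have not moved. I hand in.

```bash
python3 -c "
from workcell import bot
print(bot.close_job())"
```

```text
the job is handed in; nothing more can be done
None
```

I scanned the label with the reader and laid it back on its mat, then stacked the bearing, both spacers, the washer and the retainer on the spindle. The job is handed in: the last side picture looked right, but the hand-in returned no verdict.

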